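Lay out a sweets gift platter on the gilt tray

ROBOT

A 6-joint arm with a two-finger parallel gripper is mounted at the origin on the work surface. World frame = base frame: x ahead of the robot, y to its left, z up, the work surface at z = 0. Lengths are in m, angles in rad, forces in N, time in s.
With the tool pointing down it reaches from about 0.25 to 0.725 m from the base axis. Payload 4 kg.
Tool frame: the origin (TCP) lies on the centre line of the jaws, within the pads' length; the fingertips stand ahead of it and the grasp point (between the pads) lies 11 mm behind it (bot.tip_extent is the z of the fingertips in the tool frame, in m); z points along the fingers, y is the direction in which the jaws open and shut (so a half turn about z gives the same grasp; the last joint's range is limited). The gripper opens to 85 mm and grips with 20 to 120 N. Pads are 22 mm wide; open, the fingers measure 114 mm over their backs; the gripper's body (76 mm by 85 mm) begins 54 mm behind the grasp point. The pads swing forward as they close: fully open they stand 13 mm farther back than shut.
Start: joints at [-1.271, 0.241, 0.005, 1.335, 0, 1.571], TCP at [0.148, -0.478, 0.239] pointing down, gripper open.
Joint ranges: [-2.72, 2.72], [-1.05, 1.87], [-1.09, 1.28], [-1.99, 2.15], [-1.42, 1.44], [-3.14, 3.14]. Speed limits (rad/s): [2.79, 2.79, 3.14, 3.14, 3.14, 3.14].

INTERFACE

Orientations are given as a unit quaternion [x, y, z, w].
In Python, from workcell import bot gives the robot as it stands.
- The arm moves only by the shell command python3 -m jog 'ROWS'. ROWS is JSON, a list that holds one entry, the list of rows, each a list of 7 numbers: the shift along the world's x, y, z in m, then the turn, a rotation vector about the world's x, y, z in degrees, then the closure in counts, from 0 (fully open) to 255 (shut). In form: [[[tx, ty, tz, ax, ay, az, fingers], ...]]. A call has 1 to 10 rows; each row is the pose to reach, as a shift and turn from the pose commanded when the call began; what a row does not reach only later rows make up. A row lasts 1/12 s, in which the tool goes at most 41.7 mm and 7.16 degrees, less where a joint would pass 70% of its speed; a pose out of reach is approached as far as the arm can. A call with a gripper value outside its range is refused whole. The fingers move at their own pace and stop on an object; the grip force is fixed at half the most. Time passes only in rows, so rows that repeat a pose let the fingers close. It gives the time, the measured TCP pose, the force and the opening at its end, in the units of the state.
- bot.get_obs(): the state, without advancing time (a new reading comes with each control period).
- bot.camera(name): name is "scene" or "top" or "wrist"; returns the picture (480x640x3 uint8, blue, green, red); there is no depth.
- bot.camera_model(name): a dict with "K" (3x3 intrinsics, pixels), "T" (4x4, takes a point from camera to world coordinates). Camera axes: x right, y down, z forward; pixel columns grow to the right and rows downward; lengths in m; the calibration is good to about 2 mm. A picture is of the moment at which its call begins: read the wrist's pose just before it. camera_model takes no time and is no camera call; for the wrist camera it gives the pose at the moment of the call.
- bot.job_done(): hands the job in, once; it reports no verdict.
The state is a dict: "clock": time; "joint_pos": joint angles; "joint_vel": joint speeds; "tau": joint torques, N m; "eef_pos": TCP position; "tool_rot": TCP orientation; "ft_force": force on the tool from outside, world axes, zero at the start; "ft_torque": the same for the moment, N m; "grip_width": finger opening in m.
Only numpy, scipy, OpenCV 4.12 (cv2) and the standard library are available. Lean on these libraries where they do the work, as an engineer would, in place of code of your own. Each camera call takes 0.05 s, during which the arm holds its last target. There are 200 camera calls.

TASK

Make up the gift platter on the gilt tray: the red gift box across the middle of the back, square with the tray and its long side along the back rim, and in front of it one row with the brass lamp in the middle, the pot of yellow rolls to the left of the lamp and the pot of pink squares to its right (left and right as the robot sees the tray); then stand the honey jar on top of the box, in its middle. Leave about 3 cm clear between each thing and its neighbours, and between them and the rim. All must stand upright; leave the pot of green balls where it is on the pan.

Things in the scene. Friction and masses are not known exactly. Their poses are not given: they have to be found in the camera images.
- gilt_tray: The gilt presentation tray, empty at the start: gold-coloured, rectangular, with a low beaded rim. Fixed to the table. Inside 210 mm (its x) by 290 mm (its y); flat floor 5 mm above the table; rim 6 mm thick, its top 16 mm above the table (outside 222 x 302 mm). Origin: middle of its underside, on the table. x points away from the robot (the back edge is at +x), y to the robot's left, z up; it is turned by up to 0.2 rad.
- pan: The aluminium sheet pan on which the things stand at the start. Fixed to the table, beside the tray, to the left or the right of it. Inside 240 mm (its x) by 336 mm (its y); floor 4 mm above the table; rim 4 mm thick, its top 14 mm (rolled edge 16 mm) above the table. Origin: middle of its underside. x points away from the robot, y to the robot's left. The six things stand in it in two rows of three, about 114 mm apart along its x and 110 mm along its y.
- gift_box: The red gift carton with a flat gold ribbon, 60 mm (its x) by 90 mm (its y) by 40 mm high, about 0.22 kg, rigid. Origin: centre of its underside; z up. The ribbon over its top runs along x, the short way. A half turn about z makes no difference.
- lamp: The brass pedestal lamp: round foot 50 mm across, thin stem, round bowl 50 mm across filled with cream-coloured wax, 60 mm tall (68 with its wick) and about 0.2 kg. The bowl's upright side, the part to grip, runs from 46 to 60 mm above the underside. Origin: centre of the underside of the foot; z up; turning makes no difference.
- yellow_pot: The round clear lidded pot of yellow rolls with dark green centres, 60 mm across, 55 mm tall, straight-sided, about 0.12 kg, rigid. Origin: centre of its underside; z up.
- pink_pot: The round clear lidded pot of pink square sweets, 60 mm across, 55 mm tall, straight-sided, about 0.12 kg, rigid. Origin: centre of its underside; z up.
- honey_jar: The small honey jar, amber with a black lid, round, 42 mm across, 50 mm tall, about 0.11 kg. Origin: centre of its underside; z up.
- green_pot: The round clear lidded pot of green balls, 60 mm across, 55 mm tall, about 0.12 kg: not part of this platter, it stays in its place on the pan. Origin: centre of its underside; z up.
Things that resemble listed ones, but are neither listed nor needed, are in the scene too. What is shaped like the gift_box but blue is not meant.

How it is judged:
By the outcome, as a careful person would: the job done as asked, in the order asked, and still so for the second after the job is handed in, with the robot touching nothing.
It also fails if it takes over 131 s, if anything falls off the work surface, if the arm or the gripper's body presses on something with over 40 N, if the wrist force passes 120 N, or if a joint passes its speed limit or range.

## Working session

There is one attempt and no reset: what is moved stays moved. The work goes in short steps, Python scripts to look and compute and a shell command to move; the robot and the scene stay as the last step left them, time stands still between calls to the robot, and variables do not carry over. Pictures are saved under pics/ and viewed, about 12 in all and at most 16, crops included, and the job is handed in when it is done.

```bash
mkdir -p pics; ls
python3 - <<'E'
from workcell import bot
import cv2
o=bot.get_obs();print(o['clock'],o['eef_pos'],o['tool_rot'],o['grip_width'],bot.tip_extent)
for n in('top','scene'):
    cv2.imwrite(f'pics/{n}0.png',bot.camera(n));m=bot.camera_model(n);print(n,m['K'],m['T'])
E
```

```text
pics
0.0 [ 0.14748129 -0.47713498  0.23841248] [ 9.88785790e-01  1.49337252e-01 -1.62732823e-04 -1.00958408e-03] 0.08548786469326003 0.008
top [[513.93402558   0.         324.37042806]
 [  0.         513.93402558 241.11182535]
 [  0.           0.           1.        ]] [[ 0.01348999 -0.99307703  0.11668774  0.51498492]
 [-0.99920182 -0.0090001   0.03891948 -0.01155424]
 [-0.03759984 -0.11711962 -0.99240579  0.91477654]
 [ 0.          0.          0.          1.        ]]
scene [[462.83485941   0.         326.10154095]
 [  0.         462.83485941 247.33349936]
 [  0.           0.           1.        ]] [[ 0.84158479  0.33040893 -0.42727622  1.05860807]
 [ 0.54005965 -0.50245047  0.6751882  -0.66705986]
 [ 0.00840307 -0.79898277 -0.60129521  0.64488843]
 [ 0.          0.          0.          1.        ]]
```

View pics/top0.png

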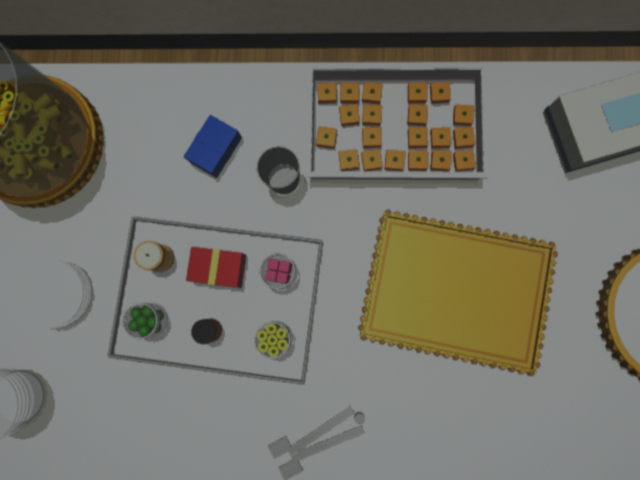

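View pics/scene0.png

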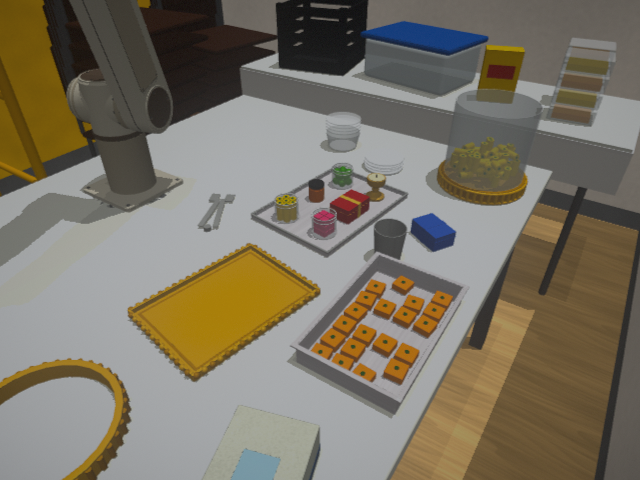

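Top view: the pan is at left (px 110–322, 218–382) and the tray at right (360–555, 212–372). Next I'll enlarge both.

Run:
```python
import cv2
im=cv2.imread('pics/top0.png')
cv2.imwrite('pics/pan.png',cv2.resize(im[212:386,106:326],None,fx=3.4,fy=3.4,interpolation=cv2.INTER_CUBIC))
cv2.imwrite('pics/tray.png',cv2.resize(im[205:378,355:561],None,fx=3.4,fy=3.4,interpolation=cv2.INTER_CUBIC))
```

```text
(no output)
```

View pics/pan.png

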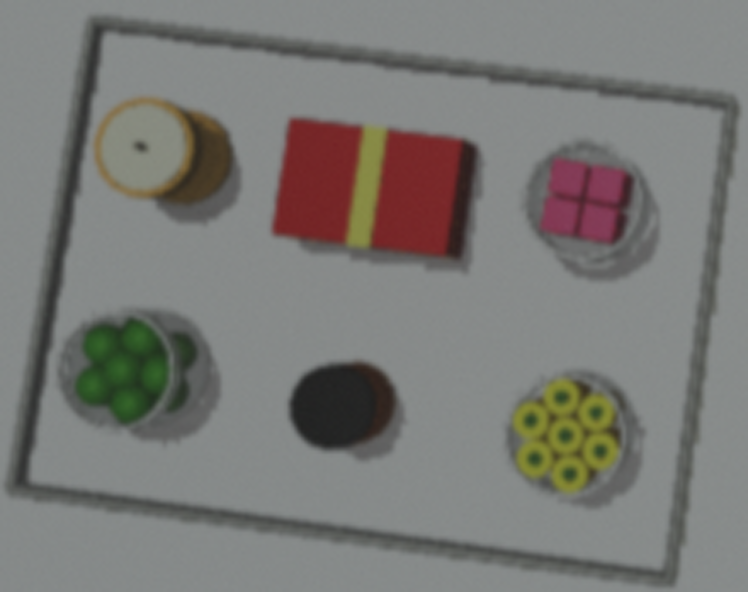

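View pics/tray.png

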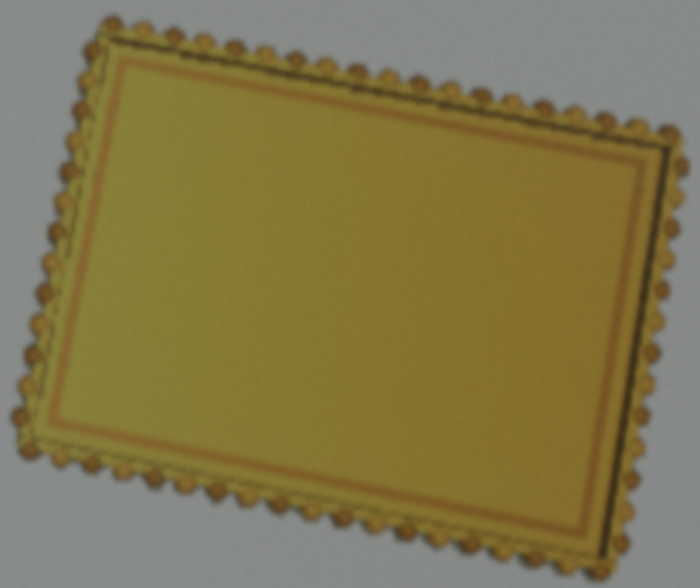

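```bash
cat > h.py <<'E'
import numpy as np
def ray(m,uv,z):
    d=m['T'][:3,:3]@np.linalg.inv(m['K'])@np.array([uv[0],uv[1],1.]); o=m['T'][:3,3]
    return (o+d*(z-o[2])/d[2])[:2]
def px(m,p):
    c=m['T'][:3,:3].T@(np.array(p)-m['T'][:3,3]); c=m['K']@c; return c[:2]/c[2]
E
python3 - <<'E'
from workcell import bot
from h import *
np.set_printoptions(precision=4,suppress=True)
m=bot.camera_model('top')
T=lambda l,o,z:np.array([ray(m,((a+.5)/3.4-.5+o[0],(b+.5)/3.4-.5+o[1]),z) for a,b in l])
def rect(n,q):
    TL,TR,BR,BL=q;ex=(TL+TR-BL-BR)/2;ey=(TL+BL-TR-BR)/2
    print(n,q.mean(0),'size',np.hypot(*ex),np.hypot(*ey),'yaw x,y',np.arctan2(ex[1],ex[0]),np.arctan2(-ey[0],ey[1]))
O=(355,205);P=(106,212)
rect('tray',T([(122,62),(645,162),(583,535),(52,420)],O,.005))
rect('tray outer',T([(104,32),(676,140),(607,564),(30,444)],O,.014))
rect('pan',T([(93,20),(733,100),(672,580),(12,490)],P,.015))
rect('box',T([(290,120),(465,138),(448,257),(274,236)],P,.044))
for n,c,z in(('lamp',(145,147),.064),('wick',(140,146),.072),('honey',(333,406),.054),('pink',(588,203),.059),('yellow',(567,436),.059),('green',(122,370),.057)):print(n,T([c],P,z))
E
```

```text
tray [ 0.5371 -0.2091] size 0.1909456865319539 0.2723029853732017 yaw x,y -0.19369415587992964 -0.19033669157053182
tray outer [ 0.5371 -0.2089] size 0.2158158089993808 0.29359526160373345 yaw x,y -0.18461142853338874 -0.18503476150231934
pan [0.5186 0.2129] size 0.2456089018664994 0.34225046087766736 yaw x,y -0.11296325105970967 -0.11434664383046353
box [0.5714 0.2106] size 0.059573042410575726 0.08941320913447552 yaw x,y -0.10223665817362312 -0.09907909599972316
lamp [[0.589  0.3183]]
wick [[0.5887 0.3177]]
honey [[0.4633 0.2218]]
pink [[0.564  0.0979]]
yellow [[0.4511 0.1054]]
green [[0.4793 0.3265]]
```

Measured sizes match the spec: tray at (0.537, -0.209) with yaw -0.188, and the box at (0.571, 0.211) with yaw -0.10. I'll move to hover over the box.

```bash
python3 -m jog '[[[0.21,0.34,-0.02,0,0,34,0],[0.21,0.34,-0.02,0,0,34,0],[0.21,0.34,-0.02,0,0,34,0],[0.21,0.34,-0.02,0,0,34,0],[0.21,0.34,-0.02,0,0,34,0],[0.21,0.34,-0.02,0,0,34,0],[0.21,0.34,-0.02,0,0,34,0],[0.21,0.34,-0.02,0,0,34,0],[0.21,0.34,-0.02,0,0,34,0],[0.21,0.34,-0.02,0,0,34,0]]]'
```

```text
clock: 0.93
eef_pos: [0.3585, -0.1346, 0.219]
tool_rot: [0.901, 0.433, 0.0, -0.0]
ft_force: [1.6, -1.6, 0.2]
grip_width: 0.0854
```

```bash
python3 -m jog '[[[0.213,0.346,-0.01,0,0,33,0],[0.213,0.346,-0.01,0,0,33,0],[0.213,0.346,-0.01,0,0,33,0],[0.213,0.346,-0.01,0,0,33,0],[0.213,0.346,-0.01,0,0,33,0],[0.213,0.346,-0.01,0,0,33,0],[0.213,0.346,-0.01,0,0,33,0],[0.213,0.346,-0.01,0,0,33,0],[0.213,0.346,-0.01,0,0,33,0],[0.213,0.346,-0.01,0,0,33,0]]]'
python3 - <<'E'
from workcell import bot
from h import *
import cv2
o=bot.get_obs();m=bot.camera_model('wrist');im=bot.camera('wrist')
print(o['eef_pos'],o['tool_rot'],m['T'])
for n,p in dict(box=(.571,.211,.044),lamp=(.589,.318,.064),honey=(.463,.222,.054),pink=(.564,.098,.059),yellow=(.451,.105,.059)).items():
    c=px(m,p);print(n,c);cv2.drawMarker(im,(int(c[0]),int(c[1])),(255,0,255),0,12,1)
cv2.imwrite('pics/w1.png',im)
E
```

```text
clock: 1.77
eef_pos: [0.5715, 0.2113, 0.2082]
tool_rot: [0.741, 0.671, -0.0, -0.0]
ft_force: [0.5, -0.2, -0.9]
grip_width: 0.0856
[0.57146636 0.21134153 0.20823018] [ 7.41489824e-01  6.70964030e-01 -1.35938288e-04 -3.06257257e-04] [[ 9.95152031e-01 -9.35108560e-02 -3.04656523e-02  5.79414805e-01]
 [-9.83473859e-02 -9.47693580e-01 -3.03652218e-01  2.89512428e-01]
 [-4.77324347e-04  3.05176338e-01 -9.52295739e-01  3.42742888e-01]
 [ 0.00000000e+00  0.00000000e+00  0.00000000e+00  1.00000000e+00]]
box [312.90312139 226.42879414]
lamp [322.58025955  94.18056809]
honey [189.32876301 228.96755663]
pink [317.22232632 343.75692276]
yellow [200.58327239 347.41311393]
```

View pics/w1.png

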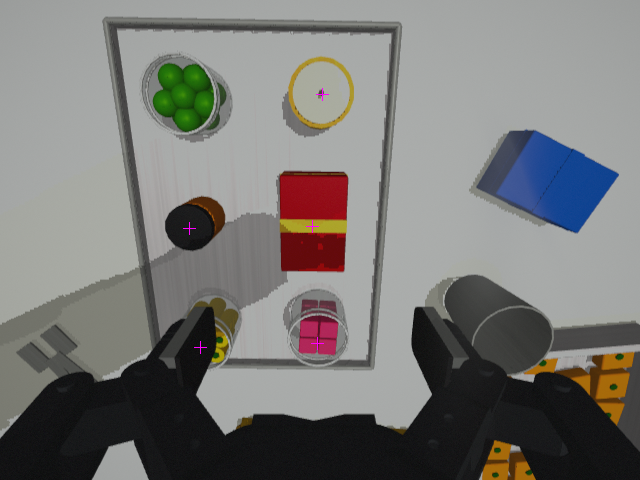

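The projected marks land on every object (the box ribbon at 313,226). I'll descend and grip.

```bash
python3 -m jog '[[[0,0,-0.12,0,0,0,0],[0,0,-0.12,0,0,0,0],[0,0,-0.12,0,0,0,0],[0,0,-0.16,0,0,0,0],[0,0,-0.187,0,0,0,0],[0,0,-0.187,0,0,0,0],[0,0,-0.187,0,0,0,255],[0,0,-0.187,0,0,0,255],[0,0,-0.187,0,0,0,255],[0,0,-0.187,0,0,0,255]]]'; python3 -m jog '[[[0,0,0,0,0,0,255],[0,0,0,0,0,0,255],[0,0,0,0,0,0,255],[0,0,0,0,0,0,255],[0,0,0.03,0,0,0,255],[0,0,0.06,0,0,0,255],[0,0,0.1,0,0,0,255],[0,0,0.1,0,0,0,255]]]'
```

```text
clock: 2.65
eef_pos: [0.5726, 0.2089, 0.0251]
tool_rot: [0.742, 0.67, 0.002, 0.001]
ft_force: [-0.8, 0.0, -2.5]
grip_width: 0.0589
clock: 3.32
eef_pos: [0.5753, 0.21, 0.1312]
tool_rot: [0.742, 0.67, 0.007, 0.003]
ft_force: [2.5, 2.2, -0.9]
grip_width: 0.0587
```

```bash
python3 -m jog '[[[0,-0.03,0.01,0,0,0,255],[0.005,-0.07,0.01,0,0,0,255],[0.005,-0.11,0.01,0,0,-2,255],[0.005,-0.15,0.01,0,0,-2,255],[0.005,-0.19,0.01,0,0,-2,255],[0.005,-0.23,0.01,0,0,-4,255],[0.006,-0.27,0.01,0,0,-5.1,255],[0.006,-0.31,0.01,0,0,-5.1,255],[0.006,-0.35,0.01,0,0,-5.1,255],[0.006,-0.39,0.01,0,0,-5.1,255]]]';python3 -m jog '[[[0.001,-0.03,0,0,0,0,255],[0.001,-0.038,0,0,0,0,255],[0.001,-0.038,0,0,0,0,255],[0.001,-0.038,0,0,0,0,255],[0.001,-0.038,0,0,0,0,255]]]';  python3 - <<'E'
from workcell import bot
from h import *
import cv2
o=bot.get_obs();m=bot.camera_model('wrist');im=bot.camera('wrist');cv2.imwrite('pics/w2.png',im)
print(o['eef_pos'],o['tool_rot'],o['ft_force'])
E
```

```text
clock: 4.15
eef_pos: [0.5762, -0.1836, 0.1324]
tool_rot: [0.771, 0.637, 0.0, 0.0]
ft_force: [0.3, 0.4, -1.0]
grip_width: 0.0586
clock: 4.57
eef_pos: [0.5775, -0.2182, 0.1321]
tool_rot: [0.771, 0.637, 0.0, -0.001]
ft_force: [0.6, 0.6, -3.0]
grip_width: 0.0585
[ 0.57748085 -0.21819765  0.13208987] [ 7.70739467e-01  6.37150142e-01  4.92745872e-05 -6.06631142e-04] [ 0.64688854  0.64898539 -3.02479851]
```

View pics/w2.png

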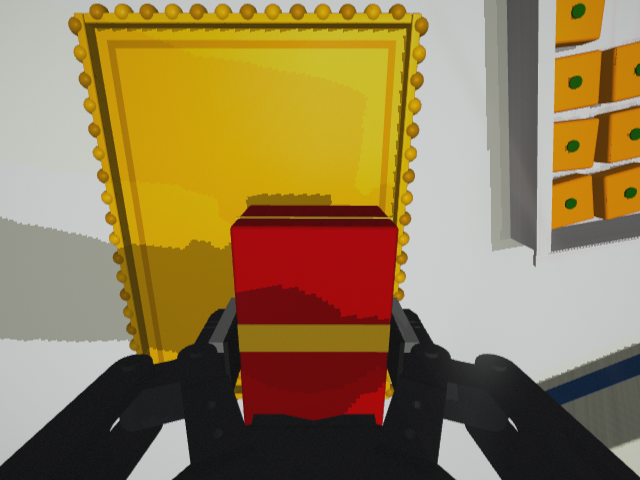

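Run:
```python
from workcell import bot
from h import *
np.set_printoptions(precision=4,suppress=True)
m=bot.camera_model('wrist');o=bot.get_obs()
a,b=ray(m,(107,41),.005),ray(m,(396,41),.005);d=b-a;ey=np.array([-d[1],d[0]])/np.hypot(*d)
print('edge',np.hypot(*d),'yaw',np.arctan2(d[1],d[0]),'centre',(a+b)/2-.136*ey,o['clock'])
print('ribbon',ray(m,(315,338),o['eef_pos'][2]+.021), o['eef_pos'])
c=np.array([.537,-.209]);e=np.array([np.cos(.189),-np.sin(.189)]);print('tgt',c+.045*e)
```

```text
edge 0.1960159063487072 yaw -0.18734391717237178 centre [ 0.537  -0.2068] 4.6167
ribbon [ 0.5792 -0.2138] [ 0.5776 -0.2179  0.1322]
tgt [ 0.5812 -0.2175]
```

```bash
python3 -m jog '[[[0.002,-0.002,-0.03,0,0,0,255],[0.002,-0.002,-0.06,0,0,0,255],[0.002,-0.002,-0.085,0,0,0,255],[0.002,-0.002,-0.1,0,0,0,255],[0.002,-0.002,-0.105,0,0,0,255],[0.002,-0.002,-0.105,0,0,0,255],[0.002,-0.002,-0.105,0,0,0,255]]]'; python3 -m jog '[[[0,0,-0.001,0,0,0,255],[0,0,-0.002,0,0,0,255],[0,0,-0.003,0,0,0,255],[0,0,-0.003,0,0,0,255],[0,0,-0.003,0,0,0,255]]]'
```

```text
clock: 5.2
eef_pos: [0.5803, -0.2203, 0.0278]
tool_rot: [0.771, 0.637, 0.0, 0.0]
ft_force: [-0.5, 0.1, -2.3]
grip_width: 0.0589
clock: 5.62
eef_pos: [0.5805, -0.2214, 0.0258]
tool_rot: [0.771, 0.637, 0.001, 0.001]
ft_force: [-1.4, 2.8, 5.3]
grip_width: 0.059
```

```bash
python3 -m jog '[[[0,0,0,0,0,0,30],[0,0,0,0,0,0,30],[0,0,0,0,0,0,30],[0,0,0,0,0,0,30],[0,0,0.03,0,0,0,30],[0,0,0.07,0,0,0,30],[0,0,0.11,0,0,0,30],[0,0.03,0.15,0,0,0,0],[0,0.07,0.19,0,0,0,0],[0,0.11,0.19,0,0,0,0]]]'
python3 - <<'E'
from workcell import bot
import cv2
im=bot.camera('top');cv2.imwrite('pics/t2.png',cv2.resize(im[205:378,355:561],None,fx=3.4,fy=3.4,interpolation=cv2.INTER_CUBIC))
E
```

```text
clock: 6.45
eef_pos: [0.5818, -0.1297, 0.2149]
tool_rot: [0.773, 0.635, 0.002, 0.004]
ft_force: [1.9, -0.6, 1.2]
grip_width: 0.0855
```

View pics/t2.png

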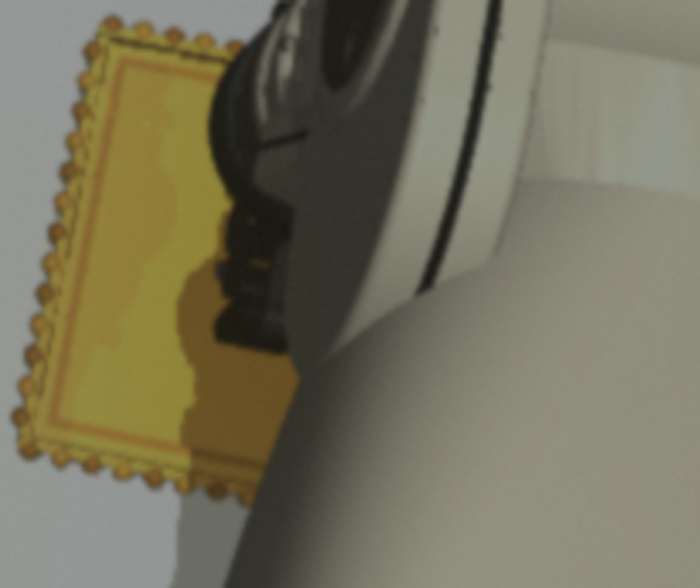

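The arm blocks the tray in this view; I'll check the box once the arm is over the pan. Next, to the lamp.

```bash
python3 -m jog '[[[0.001,0.04,0,0,0,0,0],[0.002,0.08,0,0,0,0,0],[0.003,0.12,0,0,0,0,0],[0.004,0.16,0,0,0,0,0],[0.005,0.2,0,0,0,0,0],[0.006,0.24,0,0,0,0,0],[0.007,0.28,0,0,0,0,0],[0.008,0.32,0,0,0,0,0],[0.009,0.36,0,0,0,0,0],[0.01,0.4,0,0,0,0,0]]]';python3 -m jog '[[[0,0.028,-0.03,0,0,0,0],[0,0.028,-0.03,0,0,0,0],[0,0.028,-0.03,0,0,0,0],[0,0.028,-0.03,0,0,0,0],[0,0.028,-0.03,0,0,0,0]]]'
python3 - <<'E'
from workcell import bot
from h import *
import cv2
o=bot.get_obs();m=bot.camera_model('wrist');im=bot.camera('wrist')
print(o['eef_pos'],px(m,(.589,.318,.064)))
t=bot.camera('top');t=cv2.resize(t[205:378,355:561],None,fx=3.4,fy=3.4,interpolation=cv2.INTER_CUBIC)
cv2.imwrite('pics/w3.png',cv2.resize(np.hstack([im,cv2.resize(t,(640,480))]),(800,300),interpolation=cv2.INTER_AREA))
cv2.imwrite('pics/t3.png',t)
E
```

```text
clock: 7.33
eef_pos: [0.5893, 0.2739, 0.209]
tool_rot: [0.771, 0.637, -0.0, 0.0]
ft_force: [1.5, 0.5, -0.1]
grip_width: 0.0856
clock: 7.75
eef_pos: [0.5903, 0.299, 0.1803]
tool_rot: [0.772, 0.636, 0.0, 0.0]
ft_force: [0.5, -0.2, 0.9]
grip_width: 0.0852
[0.59034401 0.29902958 0.18031366] [306.61038797 218.65743252]
```

View pics/t3.png

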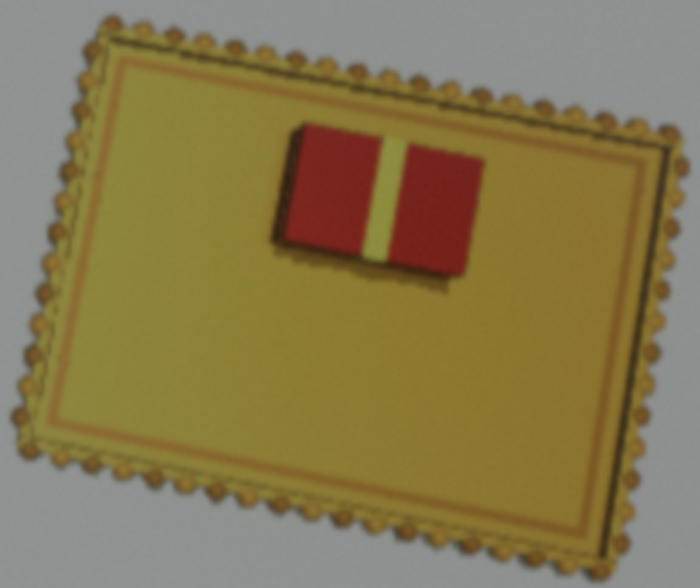

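Run:
```python
from workcell import bot
from h import *
np.set_printoptions(precision=4,suppress=True)
m=bot.camera_model('top');O=(355,205)
q=np.array([ray(m,((a+.5)/3.4-.5+O[0],(b+.5)/3.4-.5+O[1]),.045) for a,b in [(304,125),(484,158),(465,276),(284,243)]])
TL,TR,BR,BL=q;ex=(TL+TR-BL-BR)/2;ey=(TL+BL-TR-BR)/2
print(q.mean(0),np.hypot(*ex),np.hypot(*ey),np.arctan2(ex[1],ex[0]),np.arctan2(-ey[0],ey[1]))
c=np.array([.537,-.209]);a=.189;R=np.array([[np.cos(a),np.sin(a)],[-np.sin(a),np.cos(a)]])
print('in tray',R.T@(q.mean(0)-c)); print(bot.get_obs()['eef_pos'])
for n,p in dict(lamp=(-.045,0),yel=(-.045,.085),pink=(-.045,-.085)).items():print(n,c+R@p)
```

```text
[ 0.5815 -0.2186] 0.059449281183893365 0.08929022940959072 -0.17986965953172304 -0.17314733348474198
in tray [ 0.0455 -0.001 ]
[0.5906 0.2988 0.1809]
lamp [ 0.4928 -0.2005]
yel [ 0.5088 -0.1171]
pink [ 0.4768 -0.284 ]
```

View pics/w3.png

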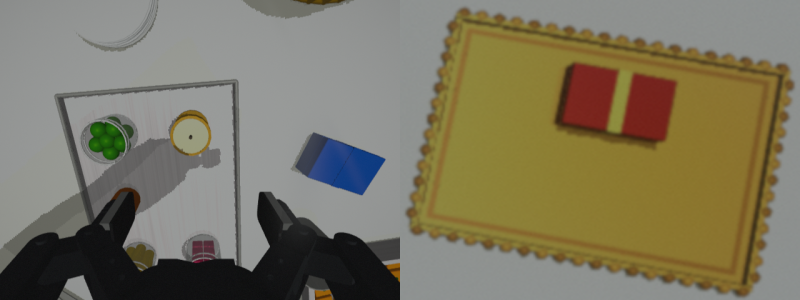

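Box is placed well: tray-frame (0.0455, -0.001), within about 0.5° of square. Now gripping the lamp.

```bash
python3 -m jog '[[[-0.002,0.021,-0.03,0,0,0,0],[-0.002,0.021,-0.06,0,0,0,0],[-0.002,0.021,-0.09,0,0,0,0],[-0.002,0.021,-0.12,0,0,0,0],[-0.002,0.021,-0.135,0,0,0,0],[-0.002,0.021,-0.135,0,0,0,0],[-0.002,0.021,-0.135,0,0,0,255],[-0.002,0.021,-0.135,0,0,0,255],[-0.002,0.021,-0.135,0,0,0,255],[-0.002,0.021,-0.135,0,0,0,255]]]'; python3 -m jog '[[[0,0,0,0,0,0,255],[0,0,0,0,0,0,255],[0,0,0,0,0,0,255],[0,0,0,0,0,0,255],[0,0,0,0,0,0,255]]]'
```

```text
clock: 8.68
eef_pos: [0.5895, 0.3218, 0.0478]
tool_rot: [0.771, 0.636, 0.003, 0.001]
ft_force: [-1.9, -1.4, 4.7]
grip_width: 0.048
clock: 9.1
eef_pos: [0.5894, 0.3218, 0.0478]
tool_rot: [0.771, 0.637, 0.003, 0.001]
ft_force: [-0.5, -1.0, 6.1]
grip_width: 0.0479
```

```bash
python3 -m jog '[[[0,0,0.02,0,0,0,255],[0,0,0.05,0,0,0,255],[0,0,0.08,0,0,0,255],[-0.005,-0.03,0.08,0,0,0,255],[-0.013,-0.07,0.08,0,0,0,255],[-0.02,-0.11,0.08,0,0,0,255],[-0.028,-0.15,0.08,0,0,0,255],[-0.035,-0.19,0.08,0,0,0,255],[-0.043,-0.23,0.08,0,0,0,255],[-0.05,-0.27,0.08,0,0,0,255]]]';python3 -m jog '[[[-0.007,-0.04,0,0,0,0,255],[-0.014,-0.08,0,0,0,0,255],[-0.021,-0.12,0,0,0,0,255],[-0.028,-0.16,0,0,0,0,255],[-0.035,-0.2,0,0,0,0,255],[-0.042,-0.24,0,0,0,0,255],[-0.045,-0.252,0,0,0,0,255],[-0.045,-0.252,0,0,0,0,255],[-0.045,-0.252,0,0,0,0,255],[-0.045,-0.252,0,0,0,0,255]]]';  python3 - <<'E'
from workcell import bot
from h import *
import cv2
im=bot.camera('wrist');o=bot.get_obs();cv2.imwrite('pics/w4.png',im)
print(o['eef_pos'],o['tool_rot'],o['ft_force'])
E
```

```text
clock: 9.93
eef_pos: [0.537, 0.0495, 0.1252]
tool_rot: [0.771, 0.637, 0.0, 0.0]
ft_force: [1.3, 0.2, -2.1]
grip_width: 0.0482
clock: 10.77
eef_pos: [0.4928, -0.2, 0.1247]
tool_rot: [0.771, 0.637, 0.0, -0.0]
ft_force: [0.4, 0.4, -3.1]
grip_width: 0.0477
[ 0.49290771 -0.19958825  0.12466933] [ 7.70665749e-01  6.37239549e-01  2.06825452e-04 -1.34773262e-04] [ 0.97692285 -0.04662302 -1.91962141]
```

View pics/w4.png

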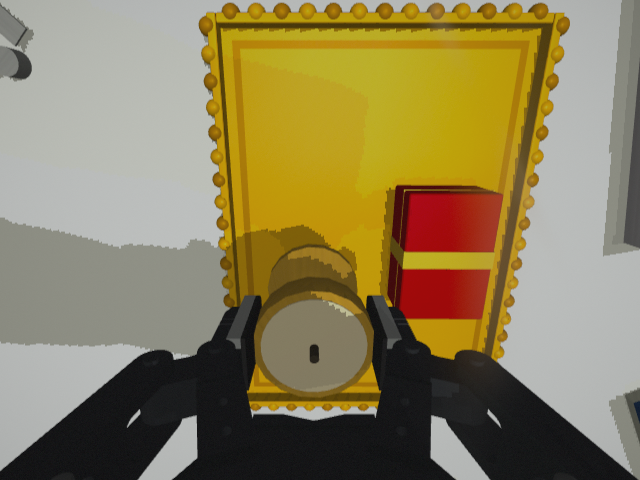

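```bash
python3 -m jog '[[[0,-0.002,-0.03,0,0,0,255],[0,-0.002,-0.055,0,0,0,255],[0,-0.002,-0.07,0,0,0,255],[0,-0.002,-0.075,0,0,0,255],[0,-0.002,-0.075,0,0,0,255],[0,-0.002,-0.075,0,0,0,255]]]'; python3 -m jog '[[[0,0,-0.001,0,0,0,255],[0,0,-0.002,0,0,0,255],[0,0,-0.002,0,0,0,255],[0,0,-0.002,0,0,0,255]]]'
```

```text
clock: 11.32
eef_pos: [0.4933, -0.2015, 0.0499]
tool_rot: [0.77, 0.638, 0.0, 0.0]
ft_force: [0.7, 1.0, -1.7]
grip_width: 0.048
clock: 11.65
eef_pos: [0.4935, -0.2024, 0.0488]
tool_rot: [0.771, 0.637, 0.001, 0.001]
ft_force: [-1.8, 1.9, 4.8]
grip_width: 0.0478
```

```bash
python3 -m jog '[[[0,0,0,0,0,0,50],[0,0,0,0,0,0,50],[0,0,0,0,0,0,50],[0,0,0,0,0,0,50],[0,0,0.02,0,0,0,50],[0,0,0.05,0,0,0,50],[0,0,0.09,0,0,0,50],[0,0.03,0.12,0,0,0,0],[-0.01,0.07,0.13,0,0,0,0],[-0.015,0.11,0.13,0,0,0,0]]]';python3 -m jog '[[[-0.005,0.04,0,0,0,0,0],[-0.01,0.08,0,0,0,0,0],[-0.015,0.12,0,0,0,0,0],[-0.02,0.16,0,0,0,0,0],[-0.027,0.2,0,0,0,0,0],[-0.027,0.2,0,0,0,0,0],[-0.027,0.2,0,0,0,0,0],[-0.027,0.2,0,0,0,0,0]]]';  python3 - <<'E'
from workcell import bot
from h import *
import cv2
im=bot.camera('wrist');o=bot.get_obs();m=bot.camera_model('wrist')
c=px(m,(.4511,.1054,.059));print(o['eef_pos'],o['tool_rot'],c);cv2.drawMarker(im,(int(c[0]),int(c[1])),(255,0,255),0,12,1)
t=bot.camera('top');cv2.imwrite('pics/w5.png',np.hstack([cv2.resize(im,(480,360)),t[200:380,350:570].repeat(2,0)[:, :].repeat(1,1)]))
E
```

```text
clock: 12.48
eef_pos: [0.4797, -0.0932, 0.1812]
tool_rot: [0.772, 0.635, 0.002, 0.003]
ft_force: [0.8, 1.2, -0.8]
grip_width: 0.0852
clock: 13.15
eef_pos: [0.4506, 0.1071, 0.1774]
tool_rot: [0.771, 0.637, -0.0, 0.0]
ft_force: [-0.5, -0.5, 0.2]
grip_width: 0.0854
[0.45078399 0.10637856 0.17740806] [ 7.71464420e-01  6.36272400e-01 -2.23848012e-04  1.74621073e-04] [313.91949758 242.00445554]
```

View pics/w5.png

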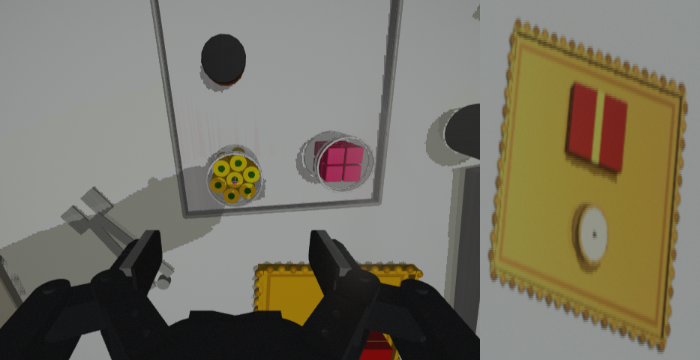

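Yellow pot is on its mark, and the lamp stands where it should. Gripping yellow.

```bash
python3 -m jog '[[[0,-0.001,-0.03,0,0,0,0],[0,-0.001,-0.07,0,0,0,0],[0,-0.001,-0.1,0,0,0,0],[0,-0.001,-0.13,0,0,0,0],[0,-0.001,-0.147,0,0,0,0],[0,-0.001,-0.147,0,0,0,0],[0,-0.001,-0.147,0,0,0,255],[0,-0.001,-0.147,0,0,0,255],[0,-0.001,-0.147,0,0,0,255],[0,-0.001,-0.147,0,0,0,255]]]'; python3 -m jog '[[[0,0,0,0,0,0,255],[0,0,0,0,0,0,255],[0,0,0,0,0,0,255],[0,0,0.02,0,0,0,255],[0,0,0.05,0,0,0,255],[0,0,0.08,0,0,0,255],[0.01,-0.03,0.095,0,0,0,255],[0.02,-0.07,0.095,0,0,0,255],[0.03,-0.11,0.095,0,0,0,255],[0.04,-0.15,0.095,0,0,0,255]]]'; python3 -m jog '[[[0.01,-0.03,0,0,0,0,255],[0.018,-0.072,0,0,0,0,255],[0.018,-0.072,0,0,0,0,255],[0.018,-0.072,0,0,0,0,255],[0.018,-0.072,0,0,0,0,255]]]';python3 - <<'E'
from workcell import bot
import cv2
cv2.imwrite('pics/w6.png',bot.camera('wrist'));print(bot.get_obs()['eef_pos'])
E
```

```text
clock: 14.08
eef_pos: [0.4525, 0.1062, 0.0323]
tool_rot: [0.771, 0.636, 0.002, 0.001]
ft_force: [1.7, -0.8, 3.0]
grip_width: 0.0585
clock: 14.92
eef_pos: [0.4913, -0.045, 0.1267]
tool_rot: [0.771, 0.637, 0.001, 0.001]
ft_force: [0.7, 0.6, -0.4]
grip_width: 0.0588
clock: 15.33
eef_pos: [0.5082, -0.1158, 0.1254]
tool_rot: [0.771, 0.636, -0.0, -0.0]
ft_force: [0.6, 0.6, -0.7]
grip_width: 0.0583
[ 0.50813637 -0.11504887  0.12543296]
```

View pics/w6.png

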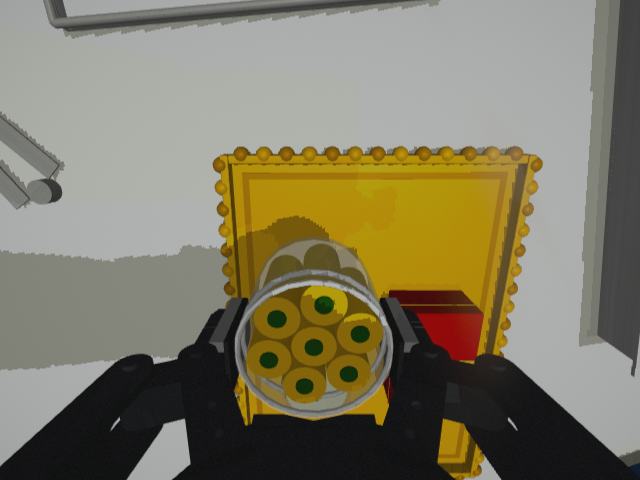

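```bash
python3 -m jog '[[[0.001,-0.003,-0.03,0,0,0,255],[0.001,-0.003,-0.06,0,0,0,255],[0.001,-0.003,-0.08,0,0,0,255],[0.001,-0.003,-0.09,0,0,0,255],[0.001,-0.003,-0.091,0,0,0,255],[0.001,-0.003,-0.091,0,0,0,255]]]'; python3 -m jog '[[[0,0,-0.001,0,0,0,255],[0,0,-0.002,0,0,0,255],[0,0,-0.002,0,0,0,255],[0,0,-0.002,0,0,0,255]]]'
```

```text
clock: 15.88
eef_pos: [0.5096, -0.1175, 0.0345]
tool_rot: [0.771, 0.637, -0.0, -0.0]
ft_force: [-0.4, 0.5, -0.8]
grip_width: 0.0589
clock: 16.22
eef_pos: [0.51, -0.1188, 0.033]
tool_rot: [0.771, 0.637, 0.0, 0.0]
ft_force: [0.6, -1.5, -0.5]
grip_width: 0.0587
```

```bash
python3 -m jog '[[[0,0,-0.001,0,0,0,255],[0,0,-0.001,0,0,0,255],[0,0,-0.001,0,0,0,30],[0,0,-0.001,0,0,0,30],[0,0,-0.001,0,0,0,30],[0,0,-0.001,0,0,0,30],[0,0,0.03,0,0,0,30],[0,0,0.07,0,0,0,30],[0.01,0.03,0.1,0,0,0,0],[0.02,0.06,0.13,0,0,0,0]]]';python3 -m jog '[[[0.01,0.04,0.015,0,0,0,0],[0.02,0.08,0.015,0,0,0,0],[0.03,0.12,0.015,0,0,0,0],[0.034,0.157,0.015,0,0,0,0],[0.034,0.157,0.015,0,0,0,0],[0.034,0.157,0.015,0,0,0,0],[0.034,0.157,0.015,0,0,0,0]]]';  python3 - <<'E'
from workcell import bot
from h import *
import cv2
im=bot.camera('wrist');o=bot.get_obs();m=bot.camera_model('wrist')
c=px(m,(.564,.098,.059));print(o['eef_pos'],o['tool_rot'],c);cv2.drawMarker(im,(int(c[0]),int(c[1])),(255,0,255),0,12,1)
t=bot.camera('top')[205:378,355:561]
cv2.imwrite('pics/w7.png',np.hstack([cv2.resize(im[100:420,180:460],(350,400)),cv2.resize(t,(450,400))]))
E
```

```text
clock: 17.05
eef_pos: [0.5288, -0.0622, 0.1616]
tool_rot: [0.772, 0.635, 0.0, 0.0]
ft_force: [2.1, -0.2, 0.5]
grip_width: 0.0852
clock: 17.63
eef_pos: [0.5624, 0.0954, 0.1744]
tool_rot: [0.771, 0.637, -0.001, -0.0]
ft_force: [-0.5, -0.1, -0.5]
grip_width: 0.0854
[0.56239878 0.09461933 0.1745183 ] [ 7.71451367e-01  6.36288043e-01 -5.58679130e-04 -5.44542665e-05] [314.6040512  237.46371978]
```

View pics/w7.png

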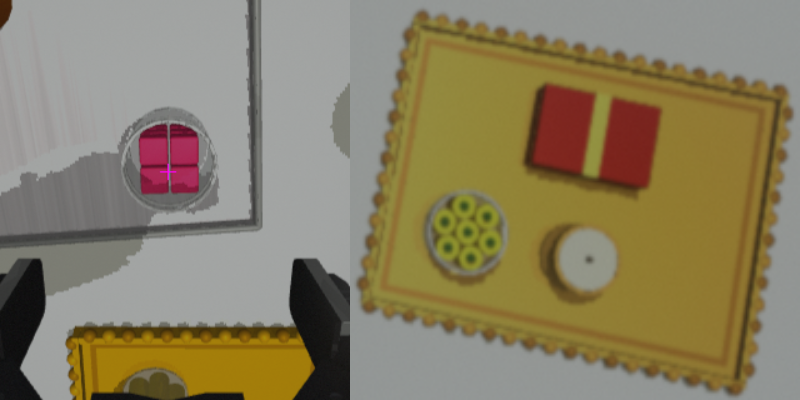

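```bash
python3 -m jog '[[[0.001,0.006,-0.03,0,0,0,0],[0.001,0.006,-0.07,0,0,0,0],[0.001,0.006,-0.1,0,0,0,0],[0.001,0.006,-0.13,0,0,0,0],[0.001,0.006,-0.144,0,0,0,0],[0.001,0.006,-0.144,0,0,0,0],[0.001,0.006,-0.144,0,0,0,255],[0.001,0.006,-0.144,0,0,0,255],[0.001,0.006,-0.144,0,0,0,255],[0.001,0.006,-0.144,0,0,0,255]]]'; python3 -m jog '[[[0,0,0,0,0,0,255],[0,0,0,0,0,0,255],[0,0,0,0,0,0,255],[0,0,0.02,0,0,0,255],[0,0,0.05,0,0,0,255],[0,0,0.08,0,0,0,255],[-0.007,-0.03,0.11,0,0,0,255],[-0.016,-0.07,0.11,0,0,0,255],[-0.025,-0.11,0.11,0,0,0,255],[-0.034,-0.15,0.11,0,0,0,255]]]'; python3 -m jog '[[[-0.009,-0.04,0,0,0,0,255],[-0.018,-0.08,0,0,0,0,255],[-0.027,-0.12,0,0,0,0,255],[-0.036,-0.16,0,0,0,0,255],[-0.045,-0.2,0,0,0,0,255],[-0.053,-0.236,0,0,0,0,255],[-0.053,-0.236,0,0,0,0,255],[-0.053,-0.236,0,0,0,0,255],[-0.053,-0.236,0,0,0,0,255]]]';python3 - <<'E'
from workcell import bot
from h import *
import cv2
np.set_printoptions(precision=4,suppress=True)
cv2.imwrite('pics/w8.png',bot.camera('wrist'));o=bot.get_obs();print(o['eef_pos'],o['ft_force'])
m=bot.camera_model('top');c=np.array([.537,-.209]);a=.189;R=np.array([[np.cos(a),np.sin(a)],[-np.sin(a),np.cos(a)]])
for n,p,z in(('yel',(467,232),.058),('lamp',(588,260),.065),('wick',(589,259),.07)):
    w=ray(m,((p[0]-350)/450*206+355,p[1]/400*173+205),z);print(n,w,R.T@(w-c))
m=bot.camera_model('wrist')
print('ring',[ray(m,(314,r),o['eef_pos'][2]+.028) for r in (340,345)])
E
```

```text
clock: 18.57
eef_pos: [0.5656, 0.1014, 0.033]
tool_rot: [0.771, 0.636, 0.002, 0.001]
ft_force: [0.1, -0.8, 5.5]
grip_width: 0.0587
clock: 19.4
eef_pos: [0.5297, -0.0494, 0.1422]
tool_rot: [0.771, 0.637, 0.001, 0.001]
ft_force: [0.4, 0.5, -1.6]
grip_width: 0.0586
clock: 20.15
eef_pos: [0.4765, -0.2843, 0.1408]
tool_rot: [0.771, 0.636, 0.0, -0.0]
ft_force: [-1.2, 0.1, -0.7]
grip_width: 0.0585
[ 0.4767 -0.2836  0.1408] [ 0.4559  0.8141 -0.8383]
yel [ 0.5106 -0.118 ] [-0.043   0.0844]
lamp [ 0.4924 -0.2063] [-0.0443 -0.0058]
wick [ 0.4932 -0.2059] [-0.0436 -0.0052]
ring [array([ 0.4786, -0.2758]), array([ 0.4782, -0.2778])]
```

View pics/w8.png

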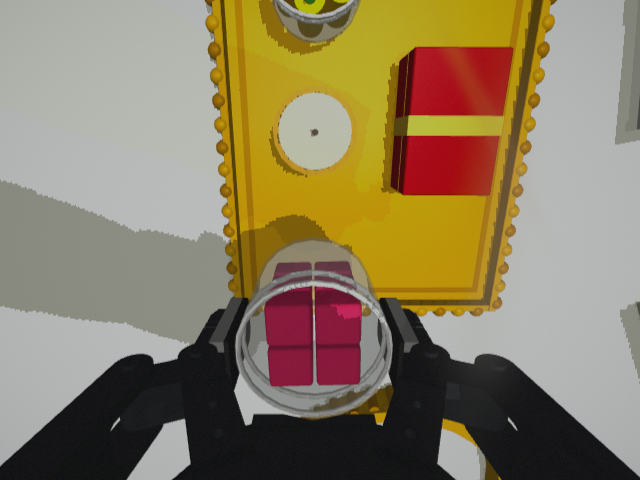

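Run:
```python
from workcell import bot
from h import *
np.set_printoptions(precision=4,suppress=True)
m=bot.camera_model('wrist');c=np.array([.537,-.209]);a=.189;R=np.array([[np.cos(a),np.sin(a)],[-np.sin(a),np.cos(a)]])
for n,p,z in(('wick',(314,132),.071),('bowl',(315,132),.065),('ribbonmid top',(447,125.5),.045),('front R inner line corner',(244,290),.005),('back R line corner',(484,290),.005)):
    w=ray(m,p,z);print(n,w,R.T@(w-c))
```

```text
wick [ 0.4922 -0.2049] [-0.0448 -0.0043]
bowl [ 0.4928 -0.2049] [-0.0442 -0.0043]
ribbonmid top [ 0.5765 -0.2167] [ 0.0403 -0.0001]
front R inner line corner [ 0.408  -0.3214] [-0.1056 -0.1347]
back R line corner [ 0.6135 -0.3606] [ 0.1036 -0.1346]
```

```bash
python3 -m jog '[[[0.001,-0.001,-0.04,0,0,0,255],[0.001,-0.001,-0.07,0,0,0,255],[0.001,-0.001,-0.095,0,0,0,255],[0.001,-0.001,-0.105,0,0,0,255],[0.001,-0.001,-0.106,0,0,0,255],[0.001,-0.001,-0.107,0,0,0,255],[0.001,-0.001,-0.108,0,0,0,255],[0.001,-0.001,-0.109,0,0,0,255],[0.001,-0.001,-0.109,0,0,0,255],[0.001,-0.001,-0.109,0,0,0,255]]]'; python3 -m jog '[[[0,0,0,0,0,0,30],[0,0,0,0,0,0,30],[0,0,0,0,0,0,30],[0,0,0,0,0,0,30],[0,0,0.03,0,0,0,30],[0,0,0.06,0,0,0,30],[0,0,0.09,0,0,0,30],[0,0,0.09,0,0,0,30],[0,0,0.09,0,0,0,30]]]'
```

```text
clock: 21.03
eef_pos: [0.4787, -0.285, 0.033]
tool_rot: [0.771, 0.637, 0.001, 0.001]
ft_force: [-0.7, 2.2, 4.8]
grip_width: 0.0586
clock: 21.78
eef_pos: [0.4792, -0.2865, 0.124]
tool_rot: [0.771, 0.637, 0.001, 0.002]
ft_force: [-1.0, -0.0, 0.4]
grip_width: 0.0754
```

```bash
python3 -m jog '[[[0.007,0.04,0,0,0,0,30],[0.014,0.081,0,0,0,0,30],[0.014,0.081,0,0,0,0,30],[0.014,0.081,-0.03,0,0,0,30],[0.014,0.081,-0.06,0,0,0,30],[0.014,0.081,-0.075,0,0,0,30],[0.014,0.081,-0.075,0,0,0,30],[0.014,0.081,-0.075,0,0,0,30]]]'; python3 -m jog '[[[0,0,0,0,0,0,255],[0,0,0,0,0,0,255],[0,0,0,0,0,0,255],[0,0,0,0,0,0,255],[0,0,0,0,0,0,255],[0,0,0,0,0,0,255]]]'
```

```text
clock: 22.45
eef_pos: [0.49, -0.2039, 0.045]
tool_rot: [0.771, 0.637, -0.001, -0.002]
ft_force: [0.6, -0.2, 0.3]
grip_width: 0.0753
clock: 22.95
eef_pos: [0.4928, -0.2051, 0.0485]
tool_rot: [0.771, 0.637, 0.001, 0.001]
ft_force: [-2.4, -0.2, 6.7]
grip_width: 0.0479
```

```bash
python3 -m jog '[[[0,0,0.005,0,0,0,255],[0.001,0.003,0.007,0,0,0,255],[0.001,0.005,0.007,0,0,0,255],[0.001,0.005,0.004,0,0,0,255],[0.001,0.005,0.002,0,0,0,255],[0.001,0.005,0.001,0,0,0,255],[0.001,0.005,0.001,0,0,0,255]]]'; python3 -m jog '[[[0,0,0,0,0,0,50],[0,0,0,0,0,0,50],[0,0,0,0,0,0,50],[0,0,0,0,0,0,50],[0,0,0.02,0,0,0,50],[0,0,0.05,0,0,0,50],[0,0,0.09,0,0,0,50],[0,0.03,0.13,0,0,0,0],[-0.01,0.07,0.14,0,0,0,0],[-0.012,0.11,0.14,0,0,0,0]]]'; python3 -m jog '[[[0,0.04,0,0,0,0,0],[0,0.08,0,0,0,0,0],[-0.005,0.12,0,0,0,0,0],[-0.01,0.16,0,0,0,0,0],[-0.012,0.2,0,0,0,0,0],[-0.013,0.24,0,0,0,0,0],[-0.013,0.28,0,0,0,0,0],[-0.013,0.315,0,0,0,0,0],[-0.013,0.315,0,0,0,0,0],[-0.013,0.315,0,0,0,0,0]]]'
python3 - <<'E'
from workcell import bot
from h import *
import cv2
bot.get_obs();m=bot.camera_model('wrist');im=bot.camera('wrist');o=bot.get_obs()
c=px(m,(.463,.222,.054));print(o['eef_pos'],o['tool_rot'],c);cv2.drawMarker(im,(int(c[0]),int(c[1])),(255,0,255),0,12,1)
t=bot.camera('top')[205:378,355:561]
cv2.imwrite('pics/w9.png',np.hstack([cv2.resize(im[100:420,180:460],(280,560)[0:1]+(320,)),cv2.resize(t,(515,320))]))
cv2.imwrite('pics/top9.png',t)
E
```

```text
clock: 23.53
eef_pos: [0.4926, -0.1992, 0.0486]
tool_rot: [0.771, 0.637, 0.0, -0.0]
ft_force: [-2.9, 0.7, 7.4]
grip_width: 0.0476
clock: 24.37
eef_pos: [0.4832, -0.0953, 0.1917]
tool_rot: [0.772, 0.635, 0.002, 0.003]
ft_force: [0.3, 0.8, -0.7]
grip_width: 0.0855
clock: 25.2
eef_pos: [0.4678, 0.222, 0.1871]
tool_rot: [0.77, 0.638, -0.0, 0.0]
ft_force: [0.2, -1.0, -0.0]
grip_width: 0.0853
[0.46776641 0.22065824 0.18710983] [ 7.70622271e-01  6.37291887e-01 -5.97757872e-04  9.68862715e-05] [307.57949375 236.66174019]
```

View pics/w9.png

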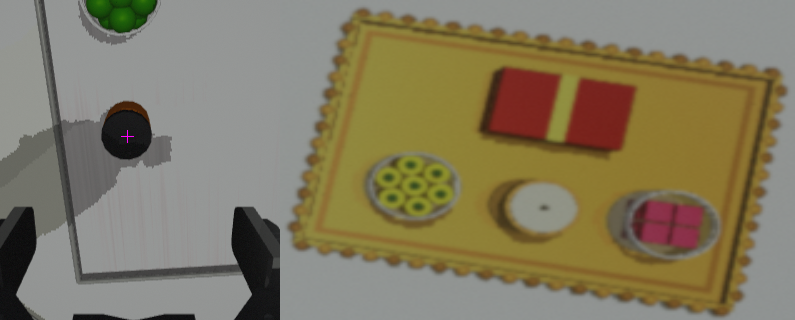

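```bash
python3 - <<'E'
from workcell import bot
from h import *
np.set_printoptions(precision=4,suppress=True)
m=bot.camera_model('top');c=np.array([.537,-.209]);a=.189;R=np.array([[np.cos(a),np.sin(a)],[-np.sin(a),np.cos(a)]])
for n,p,z in(('yel',(414,185),.058),('lamp',(541,208),.065),('wick',(544,208),.071),('pink',(671,225),.058),('ribbon',(563,108),.045)):
    w=ray(m,((p[0]-280)/2.5+355,p[1]/320*173+205),z);print(n,w,R.T@(w-c))
E
python3 -m jog '[[[-0.005,0.001,-0.03,0,0,0,0],[-0.005,0.001,-0.07,0,0,0,0],[-0.005,0.001,-0.11,0,0,0,0],[-0.005,0.001,-0.14,0,0,0,0],[-0.005,0.001,-0.159,0,0,0,0],[-0.005,0.001,-0.159,0,0,0,0],[-0.005,0.001,-0.159,0,0,0,255],[-0.005,0.001,-0.159,0,0,0,255],[-0.005,0.001,-0.159,0,0,0,255],[-0.005,0.001,-0.159,0,0,0,255]]]'; python3 -m jog '[[[0,0,0,0,0,0,255],[0,0,0,0,0,0,255],[0,0,0,0,0,0,255],[0,0,0,0,0,0,255]]]'
```

```text
yel [ 0.5111 -0.1181] [-0.0425  0.0844]
lamp [ 0.4923 -0.199 ] [-0.0458  0.0014]
wick [ 0.4924 -0.1996] [-0.0455  0.0009]
pink [ 0.4785 -0.2841] [-0.0434 -0.0847]
ribbon [ 0.5818 -0.2196] [ 0.046 -0.002]
clock: 26.13
eef_pos: [0.4649, 0.2218, 0.0309]
tool_rot: [0.771, 0.636, 0.002, 0.0]
ft_force: [2.9, 0.6, 2.2]
grip_width: 0.0405
clock: 26.47
eef_pos: [0.465, 0.2219, 0.0309]
tool_rot: [0.771, 0.637, 0.002, 0.001]
ft_force: [-0.5, -1.2, 6.5]
grip_width: 0.0406
```

The row is good: within 3 mm of plan, lamp centred. Carrying the honey jar over to the box.

```bash
python3 -m jog '[[[0,0,0.03,0,0,0,255],[0,0,0.07,0,0,0,255],[0,0,0.11,0,0,0,255],[0.005,-0.02,0.13,0,0,0,255],[0.015,-0.057,0.13,0,0,0,255],[0.025,-0.095,0.13,0,0,0,255],[0.035,-0.132,0.13,0,0,0,255],[0.045,-0.17,0.13,0,0,0,255],[0.055,-0.207,0.13,0,0,0,255],[0.065,-0.245,0.13,0,0,0,255]]]';python3 -m jog '[[[0.01,-0.037,0,0,0,0,255],[0.02,-0.075,0,0,0,0,255],[0.03,-0.112,0,0,0,0,255],[0.04,-0.15,0,0,0,0,255],[0.052,-0.195,0,0,0,0,255],[0.052,-0.195,0,0,0,0,255],[0.052,-0.195,0,0,0,0,255],[0.052,-0.195,0,0,0,0,255],[0.052,-0.195,0,0,0,0,255]]]'
python3 - <<'E'
from workcell import bot
import cv2
cv2.imwrite('pics/w10.png',bot.camera('wrist'));o=bot.get_obs();print(o['eef_pos'],o['ft_force'])
E
```

```text
clock: 27.3
eef_pos: [0.5285, -0.0254, 0.1595]
tool_rot: [0.771, 0.637, 0.001, 0.0]
ft_force: [1.5, 0.7, -1.2]
grip_width: 0.0405
clock: 28.05
eef_pos: [0.5798, -0.2174, 0.1587]
tool_rot: [0.771, 0.637, -0.0, -0.0]
ft_force: [0.2, 0.1, -0.6]
grip_width: 0.0405
[ 0.57988737 -0.21708108  0.15883654] [ 0.53469078 -0.36814652 -0.18290567]
```

View pics/w10.png

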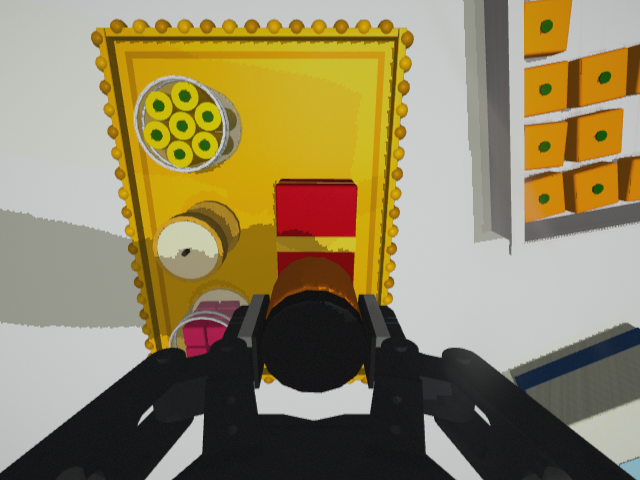

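```bash
python3 -m jog '[[[0.001,-0.001,-0.03,0,0,0,255],[0.001,-0.001,-0.06,0,0,0,255],[0.001,-0.001,-0.078,0,0,0,255],[0.001,-0.001,-0.084,0,0,0,255],[0.001,-0.001,-0.086,0,0,0,255],[0.001,-0.001,-0.086,0,0,0,255],[0.001,-0.001,-0.087,0,0,0,255],[0.001,-0.001,-0.087,0,0,0,255]]]'; python3 -m jog '[[[0,0,-0.001,0,0,0,255],[0,0,-0.001,0,0,0,255],[0,0,-0.001,0,0,0,255]]]'
```

```text
clock: 28.77
eef_pos: [0.582, -0.2195, 0.0726]
tool_rot: [0.771, 0.637, 0.0, 0.001]
ft_force: [0.5, -0.1, -1.3]
grip_width: 0.0406
clock: 29.02
eef_pos: [0.582, -0.2198, 0.072]
tool_rot: [0.771, 0.637, 0.001, 0.001]
ft_force: [-1.2, 1.8, 5.0]
grip_width: 0.0407
```

Contact at about 5 N. I'll release, retreat straight up, then swing clear.

```bash
python3 -m jog '[[[0,0,0,0,0,0,70],[0,0,0,0,0,0,70],[0,0,0,0,0,0,70],[0,0,0,0,0,0,70],[0,0,0,0,0,0,70],[0,0,0.02,0,0,0,70],[0,0,0.05,0,0,0,70],[0,0,0.08,0,0,0,70],[0,0,0.12,0,0,0,70],[0,0.02,0.14,0,0,0,70]]]'; python3 -m jog '[[[-0.02,0.04,0,0,0,0,0],[-0.03,0.08,0,0,0,0,0],[-0.04,0.12,0,0,0,0,0],[-0.05,0.16,0,0,0,0,0],[-0.06,0.2,0,0,0,0,0],[-0.07,0.24,0,0,0,0,0],[-0.08,0.28,0,0,0,0,0],[-0.08,0.32,0,0,0,0,0],[-0.08,0.36,0,0,0,0,0],[-0.08,0.36,0,0,0,0,0]]]'
python3 - <<'E'
from workcell import bot
import cv2,numpy as np
t=bot.camera('top');s=bot.camera('scene')
t=cv2.resize(t[205:378,355:561],(500,420),interpolation=cv2.INTER_CUBIC)
s=cv2.resize(s[210:380,120:330],(300,243))
im=np.zeros((420,800,3),np.uint8);im[:,:500]=t;im[:243,500:]=s
cv2.imwrite('pics/final.png',im)
E
```

```text
clock: 29.85
eef_pos: [0.5825, -0.203, 0.2151]
tool_rot: [0.772, 0.635, 0.001, 0.003]
ft_force: [0.4, -0.3, 1.4]
grip_width: 0.0622
clock: 30.68
eef_pos: [0.5007, 0.1668, 0.2106]
tool_rot: [0.769, 0.64, 0.001, -0.001]
ft_force: [-0.3, -0.6, 0.3]
grip_width: 0.0854
```

The picture limit is reached, so I'll check the final state numerically.

Run:
```python
from workcell import bot
from h import *
import cv2
np.set_printoptions(precision=4,suppress=True)
t=bot.camera('top');m=bot.camera_model('top');h=cv2.cvtColor(t,cv2.COLOR_BGR2HSV)
c=np.array([.537,-.209]);a=.189;R=np.array([[np.cos(a),np.sin(a)],[-np.sin(a),np.cos(a)]])
def blob(n,mask,z,box=(355,205,561,378)):
    k=np.zeros_like(mask);x0,y0,x1,y1=box;k[y0:y1,x0:x1]=mask[y0:y1,x0:x1]
    N,l,s,ce=cv2.connectedComponentsWithStats(k)
    for i in sorted(range(1,N),key=lambda i:-s[i,4])[:2]:
        w=ray(m,ce[i],z);print(n,s[i],w,R.T@(w-c))
H,S,V=cv2.split(h)
exp=px(m,(.5815,-.2185,.095));print('expected lid px',exp)
x,y=exp.astype(int)
blob('lid',((V<60)&(S<110)).astype(np.uint8),.095,(x-25,y-25,x+25,y+25))
blob('red',(((H<6)|(H>174))&(S>170)).astype(np.uint8),.045)
blob('pink',((H>155)&(H<173)&(S>90)).astype(np.uint8),.05)
blob('white',((S<60)&(V>110)).astype(np.uint8),.065,(420,270,500,345))
g=((H>50)&(H<75)&(S>120)).astype(np.uint8);blob('green',g,.05,(106,212,326,386))
print(bot.get_obs()['clock'])
```

```text
expected lid px [475.09   261.2202]
lid [463 249  25  24 472] [ 0.5831 -0.2183] [ 0.047  -0.0005]
red [439 242  27  38 653] [ 0.5865 -0.1901] [0.0451 0.0278]
red [470 250  26  35 374] [ 0.5693 -0.2483] [ 0.0391 -0.0325]
pink [500 327  11   9  70] [ 0.4713 -0.2757] [-0.052  -0.0778]
pink [512 329   9   9  65] [ 0.4683 -0.2941] [-0.0515 -0.0965]
white [447 304  27  27 537] [ 0.4931 -0.1999] [-0.0448  0.0007]
white [420 292   7  28  49] [ 0.5093 -0.1417] [-0.0398  0.0609]
30.8333
```

```bash
python3 -c "
from workcell import bot
bot.job_done()"
```

```text
the job is handed in; nothing more can be done
```

The gift platter is made up as asked and handed in at about 31 s on the robot's clock, with the gripper open and clear of everything.

I placed the box first, then the lamp, the yellow pot and the pink pot. I regripped the lamp to correct a 5 mm sideways error, then set the honey jar on the box.

| Thing | Final position in the tray, x / y (mm) | Planned (mm) |
|---|---|---|
| Gift box | 46 / -1 to -2 | 45 / 0 |
| Lamp | -45 / +1 | -45 / 0 |
| Yellow pot | -43 / +84 | -45 / +85 |
| Pink pot | -43 / -85 | -45 / -85 |
| Honey jar lid, at the height expected on the box | 47 / -0.5 | 45 / 0 |

- **Fit:** The box is within about 1° of square with the tray. By these positions, everything is within about 3 mm of the 3 cm clearances.
- **Honey jar:** The lid reads as a full circle, so the jar stands upright.

Three checks failed or disagreed:
- **Last picture:** The viewer's limit was reached, so the state after placing the honey jar was checked only by image measurements. Those covered the jar and the lamp. The box and pot figures come from the picture just before.
- **Green pot:** My colour check for it found nothing, because its threshold was wrong. I never gripped it, and it was in its place in the last view of it, but I did not confirm it at the end.
- **Box position:** One rough reading from the wrist camera put the box about 5 mm farther forward than the overhead camera did. I went with the overhead reading.

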